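Find the high spot of a bent turntable and mark it

TASK

The small steel turntable has one high spot on its rim, too slight to trust by eye. Hold its black crank knob lightly, turn the disc slowly (at least eight seconds to a turn) against the fixed sprung pointer, feel where the drag peaks, and stop dead with the crest of the high spot on the pointer's tip. Then, without shifting the disc, gently stand the red marker weight upright on the disc's edge, just inward of the pointer's tip, keeping off the gauge and leaving the other things where they lie.

Things in the scene. Friction and masses are not known exactly. Their poses are not given: they have to be found in the camera images.
- turntable: small stainless turntable fixed to the shelf; origin on its vertical axis at shelf level. Disc of 100 mm radius, underside 36 mm and flat top 50 mm above the shelf, a hub cap 32 mm wide and 5 mm high in its middle. It turns either way as often as wanted and stays where it is left (bearing drag about 0.04 N m). Grip the knob with under 40 N
- disc_top (a point): middle of the disc's flat top, 50 mm above the shelf on the axis. Somewhere on the rim, at an unknown angle from the knob (over 1.8 rad away from it), is one smooth hump 4 mm high that reaches about 0.4 rad to either side of its crest; the rest of the rim is true
- wheel (a joint): angle of the disc and its knob about the vertical axis, rad, growing counterclockwise from above; at 0 the knob lies on the turntable's own +x axis. Says nothing of where the hump is. At the start the hump is off the pointer; its crest reaches it after 0.8 to 5.1 rad of counterclockwise turning
- knob_grip (a point): grip point of the black crank knob: 60 mm from the turntable's axis, 80 mm above the shelf. The knob is an upright cylinder 22 mm across, from 60 to 96 mm high, that spins freely on its own stem, so it can be held without turning the hand while the disc is cranked round
- gauge: blue gauge stand fixed beside the rim; origin on the turntable's axis at shelf level, +x pointing outward along the pointer. Block 56 mm wide, 117 to 193 mm out from the axis, at most 54 mm high. A red sprung round-ended pin (the pointer) sticks out of it towards the disc, sliding along x; its collared tail behind stands out farther as it is pushed in. Keep the robot off it
- pointer_tip (a point): where the pointer meets the true rim: 100 mm out from the axis along the gauge's x, 43 mm up. It bears on the rim with about 2 N, rising by 3.4 N per mm to 15.5 N on the crest; friction about 0.35. The push needed at the knob in slow turning so rises from about 2 N to 8 to 15 N, evenly about the crest but leaning up to 0.1 rad towards the side being climbed
- marker: red marker weight, upright plastic cylinder 26 mm across and 45 mm high, about 90 g, standing on the shelf; origin at the centre of its underside. To be left standing on the disc with its middle 15 to 40 mm inward of the pointer's tip
- cup: white ceramic espresso cup, 62 mm across, 58 mm high, loose; origin under its centre; leave alone
- fork: short steel grill fork with wooden handle, 260 mm long, lying along its x; origin at mid-length on the shelf; leave alone
- scoop: grey plastic scoop, pan 90 x 65 x 40 mm with a handle to its -x, loose; origin under the pan; leave alone
- brush: basting brush with orange silicone head, 200 mm long, lying along its x; origin where handle meets head; leave alone
Not all that is in view belongs to the job. Leave any yellow look-alike of the gauge alone. Of the things that look like the marker, the smaller one is meant.

How it is judged:
On the way:
1. the disc has been turned and stopped with the crest of the high spot on the pointer (contact force between gauge and turntable above 13 N and velocity of joint wheel between -0.03 and 0.03 rad/s), for 0.5 s.
At the end, for the whole second after the job is handed in: the disc is at rest with the crest of the high spot on the pointer (the pointer bears on the rim with more than 13 N of the 15.5 N at the crest, so the crest is within about 10 degrees), and the marker stands upright, released and at rest on the disc with its middle within 45 mm of the pointer's tip (all of step 1 and horizontal distance between marker and pointer_tip below 0.045 m and height (world z) of marker between 0.046 and 0.055 m and angle between marker's own z axis and vertical below 0.1 rad and linear speed of marker below 0.02 m/s); the robot touches nothing.
It fails at once if the disc is spun fast (over 2 rad/s) (velocity of joint wheel above 2 rad/s or velocity of joint wheel below -2 rad/s).
It fails at once if the robot wrenches or presses the turntable or its knob too hard (fingertip forces summing to over 120 N) (contact force between the fingers and turntable above 120 N).
It fails at once if the robot pushes the gauge or its pointer (over 5 N) (contact force between any of the fingers, the arm and gauge above 5 N).
It fails at once if the marker is dropped or pressed hard onto the disc (over 30 N) (contact force between marker and turntable above 30 N).
It fails at once if the cup, fork, scoop or brush is shifted by more than 30 mm (distance of any of cup, fork, scoop, brush from where it was at the start of the episode above 0.03 m).
It also fails if it takes over 72 s, if anything falls off the work surface, if the arm or the gripper's body presses on something with over 40 N, if the wrist force passes 120 N, or if a joint passes its speed limit or range.

ROBOT

A 6-joint arm with a two-finger parallel gripper is mounted at the origin on the work surface. World frame = base frame: x ahead of the robot, y to its left, z up, the work surface at z = 0. Lengths are in m, angles in rad, forces in N, time in s.
With the tool pointing down it reaches from about 0.35 to 0.725 m from the base axis. Payload 4.3 kg.
Tool frame: the origin (TCP) lies at the very end of the fingers, on their centre line; the grasp point (between the pads) lies bot.grasp_offset behind it (bot.grasp_offset is the distance from the TCP to the grasp point, in m); z points along the fingers, y is the direction in which the jaws open and shut (so a half turn about z gives the same grasp; the last joint's range is limited). The gripper opens to 85 mm and grips with 20 to 120 N. Pads are 22 mm wide; open, the fingers measure 114 mm over their backs; the gripper's body (76 mm by 85 mm) begins 54 mm behind the grasp point. The pads swing forward as they close: fully open they stand 13 mm farther back than shut.
Start: joints at [1.113, 0.377, 0.081, 1.274, 0, 1.46], TCP at [0.196, 0.541, 0.231] pointing down, gripper open.
Joint ranges: [-2.72, 2.72], [-0.84, 1.66], [-1.02, 1.22], [-1.77, 2.12], [-1.37, 1.28], [-3.14, 3.14]. Speed limits (rad/s): [2.57, 2.57, 3.14, 3.14, 3.14, 3.14].

INTERFACE

Orientations are given as a unit quaternion [x, y, z, w].
In Python, from cell import bot, eyes gives the robot as it stands. The module is installed in compiled form; this text tells all that it offers.
- The arm moves only by the tool move_arm, never from a script. Its argument "rows" is one flat list of numbers, 7 for each row, row after row: the finger opening in m, from 0 to 0.0854, then the shift along the tool's x, y, z in m, then the turn, a rotation vector about the tool's x, y, z in degrees. A call has 1 to 20 rows; each row shifts and turns the commanded pose from where the row before left it, along the tool's axes as they then stand; what a row does not reach is not made up. A row lasts 1/8 s, in which the tool goes at most 62.5 mm and 10.7 degrees, less where a joint would pass 70% of its speed; a pose out of reach is approached as far as the arm can. A call with a gripper value outside its range is refused whole. The fingers move at their own pace and stop on an object; the grip force is fixed at half the most. Time passes only in rows, so rows that do not move let the fingers close. It gives the time, the measured TCP pose, the force and the opening at its end, in the units of the state.
- bot.get_state(): the state, without advancing time (a new reading comes with each control period).
- eyes.read_camera(name): name is "side" or "top" or "wrist"; returns (picture, depth): 400x640x3 uint8, red, green, blue; 400x640 float32, m along the optical axis (not along the pixel's ray), 0 where there is no reading.
- eyes.camera_params(name): a dict with "mtx" (3x3 intrinsics, pixels), "R" (3x3) and "t" (3): a world point X has camera coordinates R X + t; the wrist camera has in their place "T_tool_cam" (4x4, takes a point from camera to tool coordinates, whose origin is the TCP and whose axes are the flange's). Camera axes: x right, y down, z forward; pixel columns grow to the right and rows downward; lengths in m; the calibration is good to about 2 mm. A picture is of the moment at which its call begins: read the wrist's pose just before it. camera_params takes no time and is no camera call.
- bot.job_done(): hands the job in, once; it reports no verdict.
Trained networks look in the newest picture that a camera, given by its name, has taken for a name from the list of things; names that differ only in an ending like _2 or _b are one class to them, and where a whole thing is asked for, a point or a joint stands for the part that bears it (a point fixed in the world has none). Each returns a list of dicts, best first, with "score" (0 to 1); they miss things now and then, are a little off and sometimes report something else, mostly with a low value. They report only what shows in the picture. A call takes as long as a camera call. They do not tell look-alikes from the thing itself.
- eyes.look_for(thing, camera): "at" ([row, column] in pixels, amid what is visible of it).
- eyes.masks_of(thing, camera): "region" (400x640 bool, what is visible of it) and "at" ([row, column] in pixels, amid what is visible of it).
The state is a dict: "time_s": time; "joint_positions": joint angles; "joint_vel": joint speeds; "tau": joint torques, N m; "eef_pos": TCP position; "tool_rot": TCP orientation; "contact_force": force on the tool from outside, world axes, zero at the start; "torque": the same for the moment, N m; "gripper_width": finger opening in m.
Only numpy, scipy, OpenCV 4.12 (cv2) and the standard library are available. Lean on these libraries where they do the work, as an engineer would, in place of code of your own. Each camera call takes 0.05 s, during which the arm holds its last target.

## Working session

There is one attempt and no reset: what is moved stays moved. The work goes in short steps, Python scripts to look and compute and a tool call to move; the robot and the scene stay as the last step left them, time stands still between calls to the robot, and variables do not carry over. Pictures are saved under pics/ and viewed, and the job is handed in when it is done.

Besides the shell and the picture viewer there is one more tool, called after ">>>" as name(argument=value, ...), one argument or row to a line, values as JSON. move_arm: Moves the arm, as the interface text tells. Its arguments: {"type":"object","properties":{"rows":{"type":"array"}},"required":["rows"]}

```bash
mkdir -p pics; cat > h.py <<'E'
import numpy as np,cv2
from cell import bot,eyes
from scipy.spatial.transform import Rotation as Ro
def cam(n):
    s=bot.get_state(); p,d=eyes.read_camera(n); c=eyes.camera_params(n)
    if 'T_tool_cam' in c:
        T=np.eye(4);T[:3,:3]=Ro.from_quat(s['tool_rot']).as_matrix();T[:3,3]=s['eef_pos'];T=T@np.array(c['T_tool_cam'])
    else:
        T=np.eye(4);T[:3,:3]=c['R'];T[:3,3]=np.ravel(c['t']);T=np.linalg.inv(T)
    return p,d,np.array(c['mtx']),T
def cloud(d,K,T):
    v,u=np.indices(d.shape); P=np.stack([(u-K[0,2])/K[0,0]*d,(v-K[1,2])/K[1,1]*d,d],-1)
    W=P@T[:3,:3].T+T[:3,3]; W[d<=0]=np.nan; return W
def proj(X,K,T):
    p=(np.asarray(X)-T[:3,3])@T[:3,:3]; q=p@K.T; return q[...,:2]/q[...,2:]
def save(n,p): cv2.imwrite('pics/'+n,p[:,:,::-1])
E
python3 - <<'E'
from h import *
print(bot.get_state(),bot.grasp_offset)
for n in ['top','side','wrist']:
    p,d,K,T=cam(n); save(n+'0.png',p); np.savez('/tmp/'+n+'0.npz',p=p,d=d,K=K,T=T); print(n,T.round(3).tolist(),K.tolist())
    W=cloud(d,K,T)
    for th in ['turntable','knob_grip','gauge','pointer_tip','marker','cup'] if n!='wrist' else []:
        for r in eyes.masks_of(th,n):
            w=W[r['region']]; print(th,round(r['score'],2),r['at'],r['region'].sum(),np.nanmedian(w,0).round(3),np.nanpercentile(w,2,axis=0).round(3),np.nanpercentile(w,98,axis=0).round(3))
E
```

```text
{'time_s': 0.0, 'joint_positions': array([ 1.11269165e+00,  3.78081698e-01,  7.96232271e-02,  1.27435426e+00,
       -9.08686764e-06,  1.46045918e+00]), 'joint_vel': array([-0.00093611,  0.00039692, -0.00012941, -0.00135671, -0.00019618,
        0.00143585]), 'tau': array([ 3.06718039e-04, -4.63605452e+01,  2.69873500e+01,  2.07909406e-02,
       -3.03545739e-04, -4.04951550e-06]), 'eef_pos': array([0.19569291, 0.53999589, 0.23034916]), 'tool_rot': array([ 1.73008753e-01,  9.84919771e-01, -9.69027014e-04, -2.78348372e-04]), 'contact_force': array([ 0.51072025, -0.28603074, -0.16072154]), 'torque': array([ 0.00646509, -0.05049896, -0.00191861]), 'gripper_width': 0.08547591091484975} 0.0187
top [[0.012, -0.997, 0.08, 0.383], [-1.0, -0.01, 0.027, -0.012], [-0.026, -0.08, -0.996, 1.122], [0.0, 0.0, 0.0, 1.0]] [[370.5869760472831, 0.0, 316.5043400792263], [0.0, 370.5869760472831, 198.01818310018], [0.0, 0.0, 1.0]]
turntable 0.72 [167.5, 317.5] 3679 [0.563 0.002 0.05 ] [ 0.472 -0.086  0.045] [0.654 0.093 0.057]
knob_grip 0.69 [167.2, 324.3] 3675 [0.563 0.001 0.05 ] [ 0.472 -0.086  0.045] [
[... 1313 characters left out ...]
 [214.6, 276.1] 600 [0.331 0.074 0.019] [0.292 0.058 0.002] [0.372 0.11  0.055]
pointer_tip 0.8 [195.8, 409.3] 379 [0.707 0.042 0.031] [0.676 0.023 0.004] [0.751 0.072 0.056]
marker 0.81 [270.2, 351.2] 440 [ 0.457 -0.202  0.044] [ 0.443 -0.208  0.003] [ 0.478 -0.178  0.066]
marker 0.59 [291.2, 381.3] 238 [ 0.484 -0.273  0.033] [ 0.475 -0.278  0.003] [ 0.497 -0.257  0.047]
cup 0.65 [262.4, 441.6] 843 [ 0.674 -0.228  0.039] [ 0.635 -0.264  0.003] [ 0.707 -0.189  0.059]
wrist [[0.34, 0.902, 0.265, 0.129], [0.941, -0.326, -0.095, 0.566], [0.001, 0.282, -0.96, 0.373], [0.0, 0.0, 0.0, 1.0]] [[296.4411065526084, 0.0, 323.6302073768128], [0.0, 296.4411065526084, 197.51918610933154], [0.0, 0.0, 1.0]]
```

```bash
python3 - <<'E'
import cv2
a=cv2.imread('pics/top0.png')[60:300,180:460]; cv2.imwrite('pics/top0c.png',cv2.resize(a,None,fx=2.5,fy=2.5,interpolation=cv2.INTER_CUBIC))
a=cv2.imread('pics/side0.png')[140:340,220:500]; cv2.imwrite('pics/side0c.png',cv2.resize(a,None,fx=2.8,fy=2.8,interpolation=cv2.INTER_CUBIC))
E
```

```text
(no output)
```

View pics/top0c.png

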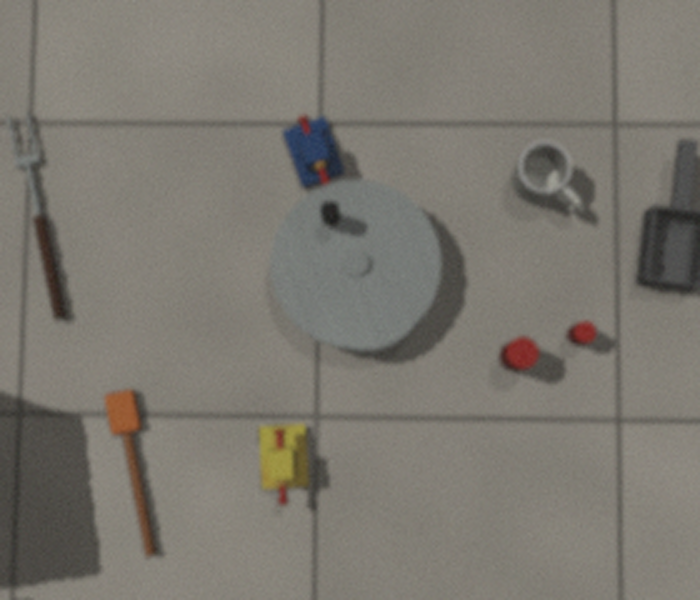

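View pics/side0c.png

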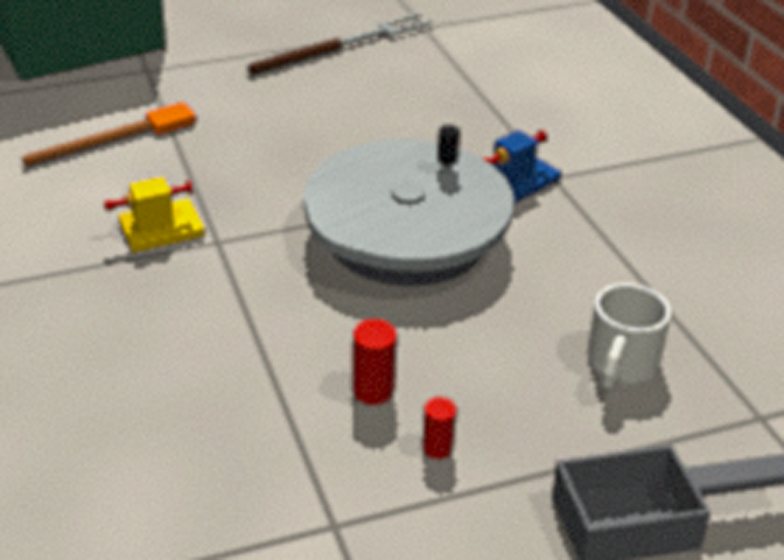

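View pics/top0.png

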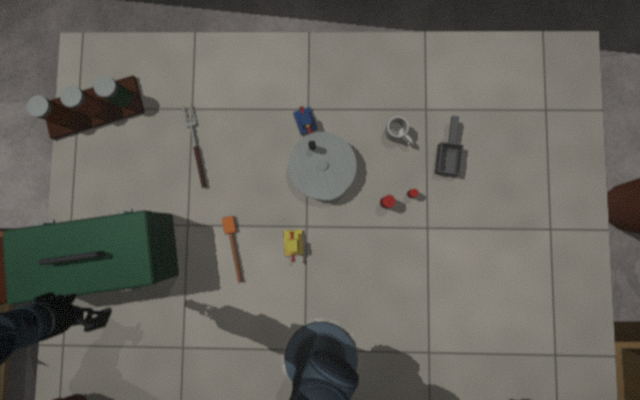

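```bash
python3 - <<'E'
from h import *
from scipy.optimize import least_squares
for n in ['top','side']:
    z=np.load(f'/tmp/{n}0.npz'); p,d,K,T=[z[k] for k in 'pdKT']; W=cloud(d,K,T); hsv=cv2.cvtColor(p,cv2.COLOR_RGB2HSV).astype(int)
    H,S,V=hsv[...,0],hsv[...,1],hsv[...,2]
    # disc top points
    r=np.hypot(W[...,0]-.563,W[...,1]-.002)
    m=(r<.13)&(W[...,2]>.042)&(W[...,2]<.06)&(S<60)
    P=W[m]; ed=[]
    for a in np.linspace(-np.pi,np.pi,73)[:-1]:
        q=(P[:,:2]-[.563,.002]); s=q@[np.cos(a),np.sin(a)]; t=abs(q@[-np.sin(a),np.cos(a)])<.006
        s=s[t&(s>0)]
        if len(s)>3: ed.append(np.r_[[.563,.002]+np.percentile(s,97)*np.array([np.cos(a),np.sin(a)])])
    ed=np.array(ed); f=least_squares(lambda x:np.hypot(ed[:,0]-x[0],ed[:,1]-x[1])-x[2],[.563,.002,.1],loss='soft_l1',f_scale=.002)
    print(n,'disc',f.x.round(4),m.sum())
    hub=(W[...,2]>.0525)&(W[...,2]<.058)&(r<.03); print('hub',np.nanmean(W[hub],0).round(4),hub.sum())
    k=(r<.09)&(W[...,2]>.062)&(W[...,2]<.11); print('knob',np.nanmedian(W[k],0).round(4),k.sum(),np.nanmin(W[k],0).round(4),np.nanmax(W[k],0).round(4))
    dk=(V<70)&(np.hypot(W[...,0]-.6,W[...,1]-.03)<.06); v,u=np.nonzero(dk); print('dark',len(v),v.mean() if len(v) else 0,u.mean() if len(v) else 0)
    b=(H>100)&(H<125)&(S>120)&(np.abs(W[...,0]-.71)<.1)&(np.abs(W[...,1]-.05)<.1)
    print('blue',np.nanmedian(W[b],0).round(4),b.sum(),np.nanpercentile(W[b],[3,97],axis=0).round(3).tolist())
    rd=((H<8)|(H>172))&(S>120)
    for nm,c in [('tip',(.66,.045)),('tail',(.75,.07)),('mk',(.49,-.265)),('big',(.46,-.19))]:
        mm=rd&(np.hypot(W[...,0]-c[0],W[...,1]-c[1])<.04); 
        if mm.sum(): v,u=np.nonzero(mm); print(nm,mm.sum(),v.mean().round(1),u.mean().round(1),np.nanmedian(W[mm],0).round(4)); t=mm&(W[...,2]>np.nanpercentile(W[mm][:,2],90)-.008); print('  topface',np.nanmean(W[t],0).round(4),t.sum())
E
```

```text
top disc [0.5643 0.0022 0.0966] 3585
hub [0.5639 0.0016 0.0546] 97
knob [0.6147 0.0304 0.0949] 63 [0.6065 0.0213 0.0661] [0.6264 0.042  0.0987]
dark 59 145.45762711864407 312.135593220339
blue [0.7078 0.0588 0.0515] 179 [[0.678, 0.038, 0.009], [0.743, 0.084, 0.057]]
tip 17 129.6 308.9 [0.6714 0.0412 0.0454]
  topface [0.6721 0.0417 0.0461] 16
tail 10 109.5 301.7 [0.7324 0.063  0.0462]
  topface [0.7326 0.0638 0.0469] 10
mk 63 192.8 412.9 [ 0.4871 -0.263   0.0451]
  topface [ 0.4873 -0.2643  0.0452] 56
big 130 201.3 387.8 [ 0.4611 -0.1875  0.0638]
  topface [ 0.4606 -0.1886  0.064 ] 119
side disc [5.637e-01 3.000e-04 9.770e-02] 2637
hub [5.658e-01 3.000e-04 5.510e-02] 73
knob [0.6153 0.0257 0.0839] 111 [0.6066 0.0191 0.0621] [0.6281 0.0432 0.0984]
dark 82 191.84146341463415 379.7073170731707
blue [0.7067 0.0399 0.026 ] 275 [[0.686, 0.023, 0.006], [0.742, 0.061, 0.056]]
tip 10 196.2 395.7 [0.6719 0.0392 0.0472]
  topface [0.6714 0.0402 0.0467] 10
tail 10 188.0 412.8 [0.7364 0.0637 0.0468]
  topface [0.7364 0.0644 0.0468] 10
mk 211 292.3 376.4 [ 0.4843 -0.2729  0.0349]
  topface [ 0.4866 -0.2676  0.0443] 94
big 416 268.4 353.2 [ 0.4571 -0.2019  0.0487]
  topface [ 0.4602 -0.1923  0.0639] 164
```

```bash
python3 - <<'E'
from h import *
z=np.load('/tmp/top0.npz'); p,d,K,T=[z[k] for k in 'pdKT']; W=cloud(d,K,T)
for (x0,x1,y0,y1) in [(a,a+.1,b,b+.1) for a in np.arange(0,.75,.1) for b in np.arange(-.1,.7,.1)]:
    m=(W[...,0]>x0)&(W[...,0]<x1)&(W[...,1]>y0)&(W[...,1]<y1)
    if m.sum()>10 and np.nanpercentile(W[m][:,2],99)>.03: print(round(x0,1),round(y0,1),np.nanpercentile(W[m][:,2],99).round(3),m.sum())
E
```

```text
0.0 -0.1 0.34 2614
0.0 0.0 0.341 2210
0.1 0.4 0.545 1838
0.1 0.5 0.507 2112
0.2 0.0 0.047 1109
0.2 0.4 0.547 2195
0.2 0.5 0.504 3162
0.2 0.6 0.297 1437
0.3 0.0 0.056 1141
0.3 0.4 0.18 2312
0.3 0.5 0.212 1531
0.3 0.6 0.212 1392
0.4 -0.1 0.053 1134
0.4 0.0 0.053 1124
0.4 0.4 0.179 1291
0.4 0.5 0.178 927
0.5 -0.1 0.056 1135
0.5 0.0 0.056 1147
0.6 -0.1 0.054 944
0.6 0.0 0.097 996
0.7 0.0 0.056 943
0.7 0.5 0.11 1245
0.7 0.6 0.113 1494
```

View pics/side0.png

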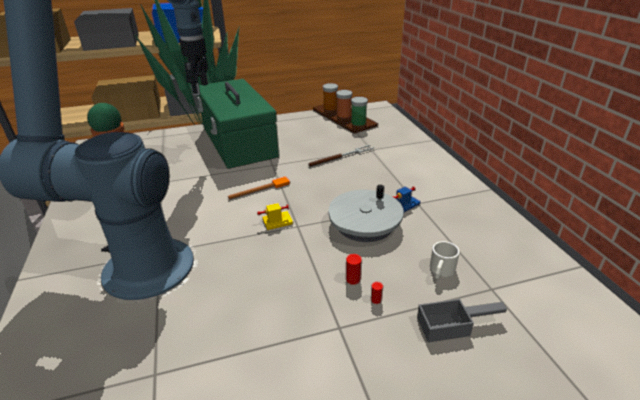

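```bash
cat >> h.py <<'E'
def down(yawdeg):  # tool x at world angle yaw, z down
    a=np.radians(yawdeg); x=np.array([np.cos(a),np.sin(a),0]); z=np.array([0,0,-1.]); return Ro.from_matrix(np.stack([x,np.cross(z,x),z],1))
def yaw():
    x=Ro.from_quat(bot.get_state()['tool_rot']).as_matrix()[:,0]; return np.degrees(np.arctan2(x[1],x[0]))
def plan(wps,g,p=None,R=None):
    """wps: (xyz,yaw,nrows)"""
    s=bot.get_state(); p=s['eef_pos'] if p is None else np.array(p); R=Ro.from_quat(s['tool_rot']) if R is None else R
    x=R.as_matrix()[:,0]; y0=np.degrees(np.arctan2(x[1],x[0])); out=[];pp=p.copy()
    for q,y,n in wps:
        q=np.array(q,float)
        for i in range(1,n+1):
            t=pp+(q-pp)*i/n; Rt=down(y0+(y-y0)*i/n)
            sh=np.round(R.inv().apply(t-p),4); rv=np.round((R.inv()*Rt).as_rotvec(degrees=True),1)
            out+=[g,*map(float,sh),*map(float,rv)]
            p=p+R.apply(sh); R=R*Ro.from_rotvec(rv,degrees=True)
        pp=q;y0=y
    print(len(out)//7,[round(v,4)+0.0 for v in out])
def st():
    s=bot.get_state(); print(round(s['time_s'],3),s['eef_pos'].round(4),'yaw',yaw().round(2),'j',s['joint_positions'].round(2),'F',s['contact_force'].round(2),'w',round(s['gripper_width'],4))
E
python3 - <<'E'
from h import *
plan([((.196,.5,.29),160.1,2),((.24,.3,.28),110,5),((.6155,.031,.16),30,9)],.06)
E
```

```text
16 [0.06, -0.0069, -0.0191, -0.0293, 0.0, 0.0, 0.0, 0.06, -0.0069, -0.0191, -0.0293, 0.0, 0.0, 0.0, 0.06, -0.0219, -0.0346, 0.002, 0.0, 0.0, 10.0, 0.06, -0.0276, -0.0302, 0.0019, 0.0, 0.0, 10.0, 0.06, -0.0324, -0.0251, 0.002, 0.0, 0.0, 10.0, 0.06, -0.0363, -0.019, 0.002, 0.0, 0.0, 10.1, 0.06, -0.0391, -0.0123, 0.002, 0.0, 0.0, 10.0, 0.06, -0.0423, 0.029, 0.0134, 0.0, 0.0, 8.9, 0.06, -0.0374, 0.0352, 0.0133, 0.0, 0.0, 8.8, 0.06, -0.0315, 0.0405, 0.0133, 0.0, 0.0, 8.9, 0.06, -0.0249, 0.0449, 0.0134, 0.0, 0.0, 8.9, 0.06, -0.0176, 0.0481, 0.0133, 0.0, 0.0, 8.9, 0.06, -0.01, 0.0504, 0.0133, 0.0, 0.0, 8.9, 0.06, -0.002, 0.0513, 0.0134, 0.0, 0.0, 8.9, 0.06, 0.0059, 0.051, 0.0133, 0.0, 0.0, 8.9, 0.06, 0.0137, 0.0494, 0.0133, 0.0, 0.0, 8.9]
```

>>> move_arm(
  rows=[0.06,-0.007,-0.019,-0.029,0,0,0,0.06,-0.007,-0.019,-0.029,0,0,0,0.06,-0.022,-0.0346,0.002,0,0,10,0.06,-0.0276,-0.0302,0.002,0,0,10,0.06,-0.0324,-0.0251,0.002,0,0,10,0.06,-0.0363,-0.019,0.002,0,0,10,0.06,-0.0391,-0.0123,0.002,0,0,10,0.06,-0.0423,0.029,0.0134,0,0,8.9,0.06,-0.0374,0.0352,0.0133,0,0,8.9,0.06,-0.0315,0.0405,0.0133,0,0,8.9,0.06,-0.0249,0.0449,0.0134,0,0,8.9,0.06,-0.0176,0.0481,0.0133,0,0,8.9,0.06,-0.01,0.0504,0.0133,0,0,8.9,0.06,-0.002,0.0513,0.0134,0,0,8.9,0.06,0.0059,0.051,0.0133,0,0,8.9,0.06,0.0137,0.0494,0.0133,0,0,8.9],
)

```text
time_s: 2.75
eef_pos: [0.6174, 0.0301, 0.1589]
tool_rot: [0.967, 0.256, 0.0, -0.0]
contact_force: [1.2, 0.7, 1.1]
gripper_width: 0.0599
```

```bash
python3 - <<'E'
from h import *
p,d,K,T=cam('wrist'); st(); save('w1.png',p)
W=cloud(d,K,T)
c=np.array([.5642,.0015]); r=np.hypot(W[...,0]-c[0],W[...,1]-c[1])
k=(r<.09)&(W[...,2]>.085)&(W[...,2]<.105); print('knobtop',k.sum(),np.nanmean(W[k],0).round(4))
hub=(W[...,2]>.0525)&(W[...,2]<.058)&(r<.03); print('hub',np.nanmean(W[hub],0).round(4),hub.sum())
E
```

```text
2.8 [0.6214 0.0258 0.1559] yaw 29.23 j [-0.06  0.5   0.07  1.14 -0.    2.57] F [ 6.84 -3.46 -0.91] w 0.06
knobtop 706 [0.6189 0.0325 0.0941]
hub [0.5655 0.0029 0.0539] 802
```

View pics/w1.png

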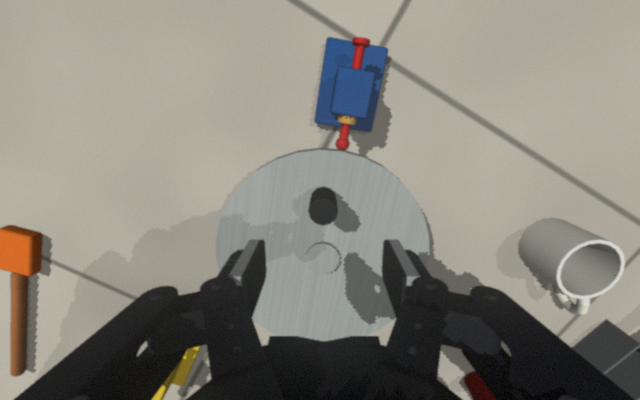

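```bash
python3 - <<'E'
from h import *
for i in range(3): cam('wrist')
p,d,K,T=cam('wrist'); st(); save('w2.png',p)
W=cloud(d,K,T); np.savez('/tmp/w2.npz',p=p,d=d,K=K,T=T)
c=np.array([.5642,.0015]); r=np.hypot(W[...,0]-c[0],W[...,1]-c[1])
k=(r<.09)&(W[...,2]>.085)&(W[...,2]<.105); print('knobtop',k.sum(),np.nanmean(W[k],0).round(4))
hub=(W[...,2]>.0525)&(W[...,2]<.058)&(r<.03); print('hub',np.nanmean(W[hub],0).round(4),hub.sum())
hsv=cv2.cvtColor(p,cv2.COLOR_RGB2HSV).astype(int);H,S,V=hsv[...,0],hsv[...,1],hsv[...,2]
rd=((H<8)|(H>172))&(S>120)
for nm,cc in [('tip',(.66,.045)),('tail',(.75,.07))]:
    mm=rd&(np.hypot(W[...,0]-cc[0],W[...,1]-cc[1])<.04); print(nm,mm.sum(),np.nanmean(W[mm],0).round(4),np.nanmin(W[mm],0).round(4))
# rim profile
ed=[]
m=(W[...,2]>.044)&(W[...,2]<.0575)&(S<60)&(r<.12)
P=W[m]
cx=np.nanmean(W[hub],0)[:2]
for a in range(-60,121,5):
    u=np.array([np.cos(np.radians(a)),np.sin(np.radians(a))]); q=P[:,:2]-cx; s=q@u; t=abs(q@[-u[1],u[0]])<.003; s=s[t&(s>0)]
    if len(s)>5: ed.append((a,round(1000*np.percentile(s,98),1)))
print(ed)
E
```

```text
3.0 [0.6155 0.0315 0.1591] yaw 30.01 j [-0.05  0.49  0.07  1.15  0.    2.57] F [-0.84  0.29 -0.33] w 0.0601
knobtop 708 [0.6188 0.0325 0.0941]
hub [0.5655 0.003  0.0538] 816
tip 236 [0.6688 0.0414 0.0476] [0.623  0.0286 0.0432]
tail 322 [0.7322 0.0648 0.046 ] [0.72   0.058  0.0416]
[(-60, np.float64(98.1)), (-55, np.float64(97.9)), (-50, np.float64(97.9)), (-45, np.float64(97.5)), (-40, np.float64(97.3)), (-35, np.float64(97.6)), (-30, np.float64(97.4)), (-25, np.float64(97.4)), (-20, np.float64(97.2)), (-15, np.float64(97.2)), (-10, np.float64(97.2)), (-5, np.float64(97.3)), (0, np.float64(97.6)), (5, np.float64(97.3)), (10, np.float64(98.0)), (15, np.float64(97.8)), (20, np.float64(98.7)), (25, np.float64(98.2)), (30, np.float64(98.5)), (35, np.float64(98.1)), (40, np.float64(98.1)), (45, np.float64(97.9)), (50, np.float64(97.5)), (55, np.float64(97.8)), (60, np.float64(97.5)), (65, np.float64(97.6)), (70, np.float64(97.1)), (75, np.float64(97.5)), (80, np.float64(97.2)), (85, np.float64(97.3)), (90, np.float64(97.6)), (95, np.float64(97.7)), (100, np.float64(97.7)), (105, np.float64(97.7)), (110, np.float64(98.1)), (115, np.float64(98.1)), (120, np.float64(98.2))]
```

```bash
python3 - <<'E'
from h import *
plan([((.617,.0315,.12),29.5,2),((.617,.0315,.068),29.5,3)],.05)
E
```

```text
5 [0.05, 0.0007, 0.0004, 0.0195, -0.1, 0.0, 0.3, 0.05, 0.0007, 0.0003, 0.0196, 0.0, 0.0, 0.2, 0.05, 0.0, 0.0, 0.0173, 0.0, 0.0, 0.0, 0.05, 0.0, 0.0, 0.0174, 0.0, 0.0, 0.0, 0.05, 0.0, 0.0, 0.0173, 0.0, 0.0, 0.0]
```

>>> move_arm(
  rows=[0.05,0.0007,0.0004,0.0195,0,0,0.3,0.05,0.0007,0.0003,0.0195,0,0,0.2,0.05,0,0,0.0174,0,0,0,0.04,0,0,0.0174,0,0,0,0.034,0,0,0.0174,0,0,0,0.03,0,0,0,0,0,0,0.028,0,0,0,0,0,0,0.027,0,0,0,0,0,0,0.026,0,0,0,0,0,0,0.025,0,0,0,0,0,0,0.025,0,0,0,0,0,0],
)

```text
time_s: 4.38
eef_pos: [0.6176, 0.0313, 0.0682]
tool_rot: [0.967, 0.254, 0.0, -0.0]
contact_force: [0.7, 0.3, -0.7]
gripper_width: 0.025
```

```bash
python3 - <<'E'
from h import *
p,d,K,T=cam('wrist'); st(); save('w3.png',p)
E
```

```text
4.425 [0.6176 0.0313 0.0681] yaw 29.47 j [-0.05  0.55 -0.07  0.94  0.    2.58] F [0.33 0.11 0.21] w 0.0249
```

View pics/w3.png

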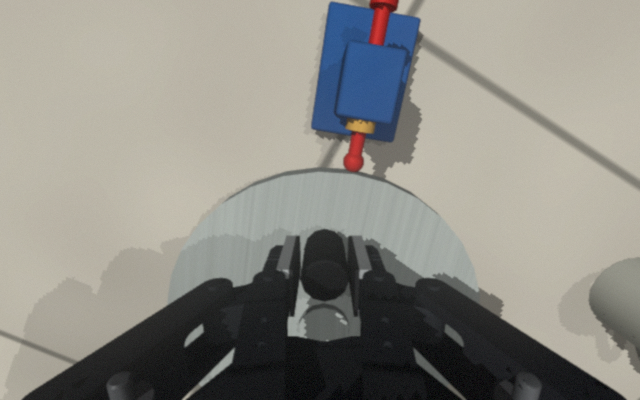

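>>> move_arm(
  rows=[0.025,-0.0001,-0.00356,0,0,0,-3.4,0.025,-0.0001,-0.00356,0,0,0,-3.4,0.025,-0.0001,-0.00356,0,0,0,-3.4,0.025,-0.0001,-0.00356,0,0,0,-3.4,0.025,-0.0001,-0.00356,0,0,0,-3.4,0.025,-0.0001,-0.00356,0,0,0,-3.4],
)

```text
time_s: 5.18
eef_pos: [0.6047, 0.0471, 0.0681]
tool_rot: [0.906, 0.422, 0.0, 0.001]
contact_force: [1.6, -1.9, -0.5]
gripper_width: 0.0251
```

```bash
cat >> h.py <<'E'
def feel():
    s=bot.get_state(); c=np.array([.565,.002]); q=s['eef_pos'][:2]-c; a=np.arctan2(q[1],q[0]); t=np.array([-np.sin(a),np.cos(a)]); F=s['contact_force'][:2]
    print('t',round(s['time_s'],2),'ang',np.degrees(a).round(1),'yaw',yaw().round(1),'r',np.hypot(*q).round(4),'Ftan',(F@t).round(2),'Frad',(F@[np.cos(a),np.sin(a)]).round(2),'z',s['eef_pos'][2].round(4),'j6',s['joint_positions'][5].round(2),'jv',np.abs(s['joint_vel']).max().round(3))
E
python3 -c "
from h import *
feel()"
```

```text
t 5.17 ang 48.7 yaw 50.0 r 0.0601 Ftan -2.48 Frad -0.36 z 0.0681 j6 2.24 jv 0.44
```

>>> move_arm(
  rows=[0.025,-0.0001,-0.00356,0,0,0,-3.4,0.025,-0.0001,-0.00356,0,0,0,-3.4,0.025,-0.0001,-0.00356,0,0,0,-3.4,0.025,-0.0001,-0.00356,0,0,0,-3.4],
)

```text
time_s: 5.68
eef_pos: [0.593, 0.0552, 0.0681]
tool_rot: [0.85, 0.527, 0.001, 0.001]
contact_force: [3.2, -1.6, -2.2]
gripper_width: 0.0251
```

```bash
python3 -c "
from h import *
feel()"
```

```text
t 5.67 ang 62.3 yaw 63.6 r 0.0601 Ftan -3.53 Frad 0.09 z 0.0681 j6 2.02 jv 0.447
```

>>> move_arm(
  rows=[0.025,-0.0001,-0.00356,0,0,0,-3.4,0.025,-0.0001,-0.00356,0,0,0,-3.4,0.025,-0.0001,-0.00356,0,0,0,-3.4,0.025,-0.0001,-0.00356,0,0,0,-3.4],
)

```text
time_s: 6.18
eef_pos: [0.5797, 0.0602, 0.0682]
tool_rot: [0.782, 0.624, 0.001, 0.001]
contact_force: [2.8, -1.3, -2.6]
gripper_width: 0.025
```

```bash
python3 -c "
from h import *
feel()"
```

```text
t 6.17 ang 75.8 yaw 77.2 r 0.06 Ftan -3.01 Frad -0.6 z 0.0682 j6 1.79 jv 0.457
```

>>> move_arm(
  rows=[0.025,-0.0001,-0.00356,0,0,0,-3.4,0.025,-0.0001,-0.00356,0,0,0,-3.4,0.025,-0.0001,-0.00356,0,0,0,-3.4,0.025,-0.0001,-0.00356,0,0,0,-3.4],
)

```text
time_s: 6.68
eef_pos: [0.5656, 0.0619, 0.0682]
tool_rot: [0.702, 0.712, 0.001, 0.001]
contact_force: [2.7, -0.1, -1.5]
gripper_width: 0.0252
```

```bash
python3 -c "
from h import *
feel()"
```

```text
t 6.67 ang 89.4 yaw 90.8 r 0.0599 Ftan -2.65 Frad -0.07 z 0.0682 j6 1.55 jv 0.469
```

>>> move_arm(
  rows=[0.025,-0.0001,-0.00356,0,0,0,-3.4,0.025,-0.0001,-0.00356,0,0,0,-3.4,0.025,-0.0001,-0.00356,0,0,0,-3.4,0.025,-0.0001,-0.00356,0,0,0,-3.4],
)

```text
time_s: 7.18
eef_pos: [0.5515, 0.0602, 0.0682]
tool_rot: [0.613, 0.79, 0.001, 0.001]
contact_force: [2.3, -0.5, -1.8]
gripper_width: 0.0251
```

```bash
python3 -c "
from h import *
feel()"
```

```text
t 7.17 ang 103.1 yaw 104.4 r 0.0598 Ftan -2.13 Frad -1.04 z 0.0682 j6 1.31 jv 0.482
```

>>> move_arm(
  rows=[0.025,-0.0001,-0.00356,0,0,0,-3.4,0.025,-0.0001,-0.00356,0,0,0,-3.4,0.025,-0.0001,-0.00356,0,0,0,-3.4,0.025,-0.0001,-0.00356,0,0,0,-3.4],
)

```text
time_s: 7.68
eef_pos: [0.5381, 0.0553, 0.0682]
tool_rot: [0.515, 0.857, 0.001, 0.0]
contact_force: [1.8, 0.8, -1.7]
gripper_width: 0.0252
```

```bash
python3 -c "
from h import *
feel()"
```

```text
t 7.67 ang 116.8 yaw 118.0 r 0.0597 Ftan -1.97 Frad -0.06 z 0.0682 j6 1.07 jv 0.494
```

>>> move_arm(
  rows=[0.025,-0.0001,-0.00356,0,0,0,-3.4,0.025,-0.0001,-0.00356,0,0,0,-3.4,0.025,-0.0001,-0.00356,0,0,0,-3.4,0.025,-0.0001,-0.00356,0,0,0,-3.4],
)

```text
time_s: 8.18
eef_pos: [0.5263, 0.0474, 0.0682]
tool_rot: [0.41, 0.912, 0.001, 0.0]
contact_force: [1.0, 0.7, -1.7]
gripper_width: 0.0248
```

```bash
python3 -c "
from h import *
feel()"
```

```text
t 8.18 ang 130.5 yaw 131.6 r 0.0596 Ftan -1.23 Frad -0.08 z 0.0682 j6 0.81 jv 0.505
```

>>> move_arm(
  rows=[0.025,-0.0001,-0.00356,0,0,0,-3.4,0.025,-0.0001,-0.00356,0,0,0,-3.4,0.025,-0.0001,-0.00356,0,0,0,-3.4,0.025,-0.0001,-0.00356,0,0,0,-3.4],
)

```text
time_s: 8.68
eef_pos: [0.5166, 0.0369, 0.0682]
tool_rot: [0.299, 0.954, 0.001, 0.0]
contact_force: [1.3, 2.2, -0.4]
gripper_width: 0.0251
```

```bash
python3 -c "
from h import *
feel()"
```

```text
t 8.68 ang 144.2 yaw 145.2 r 0.0596 Ftan -2.55 Frad 0.26 z 0.0682 j6 0.56 jv 0.515
```

>>> move_arm(
  rows=[0.025,-0.0001,-0.00356,0,0,0,-3.4,0.025,-0.0001,-0.00356,0,0,0,-3.4,0.025,-0.0001,-0.00356,0,0,0,-3.4,0.025,-0.0001,-0.00356,0,0,0,-3.4],
)

```text
time_s: 9.18
eef_pos: [0.5097, 0.0244, 0.0682]
tool_rot: [0.184, 0.983, 0.001, 0.0]
contact_force: [1.0, 1.8, -0.1]
gripper_width: 0.0251
```

```bash
python3 -c "
from h import *
feel()"
```

```text
t 9.18 ang 157.9 yaw 158.8 r 0.0597 Ftan -2.07 Frad -0.25 z 0.0682 j6 0.29 jv 0.522
```

>>> move_arm(
  rows=[0.025,-0.0001,-0.00356,0,0,0,-3.4,0.025,-0.0001,-0.00356,0,0,0,-3.4,0.025,-0.0001,-0.00356,0,0,0,-3.4,0.025,-0.0001,-0.00356,0,0,0,-3.4],
)

```text
time_s: 9.68
eef_pos: [0.5059, 0.0107, 0.0682]
tool_rot: [0.066, 0.998, 0.001, 0.0]
contact_force: [-0.7, 3.2, -0.2]
gripper_width: 0.0249
```

```bash
python3 -c "
from h import *
feel()"
```

```text
t 9.68 ang 171.6 yaw 172.4 r 0.0597 Ftan -3.07 Frad 1.13 z 0.0682 j6 0.03 jv 0.527
```

>>> move_arm(
  rows=[0.025,-0.0001,-0.00356,0,0,0,-3.4,0.025,-0.0001,-0.00356,0,0,0,-3.4,0.025,-0.0001,-0.00356,0,0,0,-3.4,0.025,-0.0001,-0.00356,0,0,0,-3.4],
)

```text
time_s: 10.18
eef_pos: [0.5055, -0.0035, 0.0681]
tool_rot: [-0.052, 0.999, 0.001, 0.0]
contact_force: [0.0, 2.3, -0.1]
gripper_width: 0.025
```

```bash
python3 -c "
from h import *
feel()"
```

```text
t 10.18 ang -174.7 yaw -174.0 r 0.0598 Ftan -2.31 Frad -0.21 z 0.0681 j6 -0.24 jv 0.526
```

>>> move_arm(
  rows=[0.025,-0.0001,-0.00356,0,0,0,-3.4,0.025,-0.0001,-0.00356,0,0,0,-3.4,0.025,-0.0001,-0.00356,0,0,0,-3.4,0.025,-0.0001,-0.00356,0,0,0,-3.4],
)

```text
time_s: 10.68
eef_pos: [0.5072, -0.0146, 0.068]
tool_rot: [-0.171, 0.985, 0.004, -0.0]
contact_force: [-3.5, 11.3, 6.7]
gripper_width: 0.0251
```

```bash
python3 -c "
from h import *
feel()"
```

```text
t 10.68 ang -164.0 yaw -160.3 r 0.0601 Ftan -11.83 Frad 0.2 z 0.068 j6 -0.5 jv 0.52
```

>>> move_arm(
  rows=[0.025,-0.0001,-0.00356,0,0,0,-3.4,0.025,-0.0001,-0.00356,0,0,0,-3.4,0.025,-0.0001,-0.00356,0,0,0,-3.4,0.025,-0.0001,-0.00356,0,0,0,-3.4],
)

```text
time_s: 11.18
eef_pos: [0.5114, -0.0259, 0.0679]
tool_rot: [-0.287, 0.958, 0.006, -0.001]
contact_force: [-7.6, 13.7, 10.9]
gripper_width: 0.0255
```

```bash
python3 -c "
from h import *
feel()"
```

```text
t 11.18 ang -152.5 yaw -146.7 r 0.0604 Ftan -15.64 Frad 0.46 z 0.0679 j6 -0.76 jv 0.51
```

>>> move_arm(
  rows=[0.025,-0.0001,-0.00356,0,0,0,-3.4],
)

```text
time_s: 11.3
eef_pos: [0.5131, -0.029, 0.0678]
tool_rot: [-0.315, 0.949, 0.006, -0.001]
contact_force: [-8.3, 12.3, 11.6]
gripper_width: 0.0252
```

```bash
python3 -c "
from h import *
feel()"
```

```text
t 11.3 ang -149.1 yaw -143.3 r 0.0605 Ftan -14.82 Frad 0.82 z 0.0678 j6 -0.83 jv 0.508
```

>>> move_arm(
  rows=[0.025,-0.0001,-0.00356,0,0,0,-3.4],
)

```text
time_s: 11.42
eef_pos: [0.5151, -0.0322, 0.0677]
tool_rot: [-0.343, 0.939, 0.005, -0.002]
contact_force: [-8.3, 10.1, 9.1]
gripper_width: 0.0247
```

```bash
python3 -c "
from h import *
feel()"
```

```text
t 11.43 ang -145.6 yaw -139.9 r 0.0605 Ftan -13.03 Frad 1.18 z 0.0677 j6 -0.89 jv 0.505
```

>>> move_arm(
  rows=[0.025,-0.0001,-0.00356,0,0,0,-3.4],
)

```text
time_s: 11.55
eef_pos: [0.5174, -0.0354, 0.0676]
tool_rot: [-0.371, 0.929, 0.005, -0.002]
contact_force: [-8.8, 8.9, 9.7]
gripper_width: 0.0247
```

```bash
python3 -c "
from h import *
feel()"
```

```text
t 11.55 ang -141.8 yaw -136.5 r 0.0606 Ftan -12.4 Frad 1.41 z 0.0676 j6 -0.95 jv 0.504
```

>>> move_arm(
  rows=[0.025,-0.0001,-0.00356,0,0,0,-3.4],
)

```text
time_s: 11.68
eef_pos: [0.5202, -0.0388, 0.0676]
tool_rot: [-0.398, 0.917, 0.004, -0.002]
contact_force: [-7.2, 5.7, 7.8]
gripper_width: 0.0252
```

```bash
python3 -c "
from h import *
feel()"
```

```text
t 11.68 ang -137.7 yaw -133.1 r 0.0606 Ftan -9.11 Frad 1.46 z 0.0676 j6 -1.02 jv 0.501
```

>>> move_arm(
  rows=[0.025,-0.0001,-0.00356,0,0,0,-3.4],
)

```text
time_s: 11.8
eef_pos: [0.5236, -0.042, 0.0677]
tool_rot: [-0.425, 0.905, 0.003, -0.001]
contact_force: [-5.3, 3.9, 5.1]
gripper_width: 0.0252
```

```bash
python3 -c "
from h import *
feel()"
```

```text
t 11.8 ang -133.2 yaw -129.8 r 0.0604 Ftan -6.49 Frad 0.79 z 0.0677 j6 -1.08 jv 0.497
```

>>> move_arm(
  rows=[0.025,-0.0001,-0.00356,0,0,0,-3.4],
)

```text
time_s: 11.92
eef_pos: [0.5274, -0.0451, 0.0677]
tool_rot: [-0.451, 0.892, 0.002, -0.001]
contact_force: [-2.1, 2.4, 2.0]
gripper_width: 0.025
```

```bash
python3 -c "
from h import *
feel()"
```

```text
t 11.93 ang -128.6 yaw -126.4 r 0.0602 Ftan -3.14 Frad -0.58 z 0.0677 j6 -1.14 jv 0.493
```

>>> move_arm(
  rows=[0.025,-0.0001,-0.00356,0,0,0,-3.4],
)

```text
time_s: 12.05
eef_pos: [0.5312, -0.0477, 0.0678]
tool_rot: [-0.477, 0.879, 0.001, -0.001]
contact_force: [-1.8, 1.6, 1.5]
gripper_width: 0.0252
```

```bash
python3 -c "
from h import *
feel()"
```

```text
t 12.05 ang -124.2 yaw -123.0 r 0.0601 Ftan -2.45 Frad -0.32 z 0.0678 j6 -1.2 jv 0.489
```

>>> move_arm(
  rows=[0.025,-0.0001,-0.00356,0,0,0,-3.4],
)

```text
time_s: 12.18
eef_pos: [0.5343, -0.0497, 0.0678]
tool_rot: [-0.503, 0.864, 0.001, -0.001]
contact_force: [-2.3, 1.7, 1.2]
gripper_width: 0.0252
```

```bash
python3 -c "
from h import *
feel()"
```

```text
t 12.18 ang -120.7 yaw -119.6 r 0.0601 Ftan -2.84 Frad -0.31 z 0.0678 j6 -1.27 jv 0.487
```

>>> move_arm(
  rows=[0.025,-0.0001,-0.00356,0,0,0,-3.4],
)

```text
time_s: 12.3
eef_pos: [0.5375, -0.0514, 0.0678]
tool_rot: [-0.528, 0.849, 0.001, -0.001]
contact_force: [-3.0, -0.3, 0.8]
gripper_width: 0.0251
```

```bash
python3 -c "
from h import *
feel()"
```

```text
t 12.3 ang -117.3 yaw -116.2 r 0.0601 Ftan -2.52 Frad 1.59 z 0.0678 j6 -1.33 jv 0.483
```

```bash
python3 - <<'E'
import numpy as np
from scipy.optimize import least_squares
D=np.array([(-188.4,3.07),(-174.7,2.31),(-164,11.83),(-152.5,15.64),(-149.1,14.82),(-145.6,13.03),(-141.8,12.4),(-137.7,9.11),(-133.2,6.49),(-128.6,3.14),(-124.2,2.45),(-120.7,2.84),(-117.3,2.52)])
def mod(x,a):
    c,mu,b,w=x; f=np.radians(a-c)
    i=abs(f)<w; s=np.where(i,.5*(1+np.cos(np.pi*f/w)),0); dh=np.where(i,-.004*.5*np.pi/w*np.sin(np.pi*f/w)/.1,0)
    N=2+13.5*s; return N*(mu+dh)/.6+b
for fw in (0,1):
    f=least_squares(lambda x:np.r_[mod(x,D[:,0])-D[:,1], (x[3]-.4)*(5 if fw else 1000)],[-147,.4,.7,.4],loss='soft_l1'); print(f.x,f.cost); print((mod(f.x,D[:,0])-D[:,1]).round(1))
E
```

```text
[-147.36831005    0.53668912    1.16924468    0.40007741] 8.24734508732726
[-0.1  0.6 -5.9  0.3  1.   0.9 -1.5 -1.3 -1.2  0.3  0.5  0.1  0.4]
[-149.82881876    0.57702613    0.56062503    0.51205002] 2.5399678209882035
[-0.6  1.2 -0.6  0.4  0.4  0.5 -1.2 -0.5 -0.3  1.   0.3 -0.4 -0. ]
```

>>> move_arm(
  rows=[0.025,-0.0001,0.00178,0,0,0,1.7,0.025,-0.0001,0.00356,0,0,0,3.4,0.025,-0.0001,0.00356,0,0,0,3.4,0.025,-0.0001,0.00356,0,0,0,3.4],
)

```text
time_s: 12.8
eef_pos: [0.5289, -0.0457, 0.0683]
tool_rot: [-0.435, 0.901, -0.001, 0.001]
contact_force: [2.2, -2.3, -2.2]
gripper_width: 0.0249
```

```bash
python3 -c "
from h import *
feel()"
```

```text
t 12.8 ang -127.1 yaw -128.5 r 0.0598 Ftan 3.16 Frad 0.48 z 0.0683 j6 -1.1 jv 0.492
```

>>> move_arm(
  rows=[0.025,-0.0001,0.00356,0,0,0,3.4],
)

```text
time_s: 12.92
eef_pos: [0.5265, -0.0437, 0.0684]
tool_rot: [-0.408, 0.913, -0.001, 0.001]
contact_force: [3.1, -3.1, -3.3]
gripper_width: 0.0252
```

```bash
python3 -c "
from h import *
feel()"
```

```text
t 12.93 ang -130.2 yaw -131.9 r 0.0598 Ftan 4.36 Frad 0.33 z 0.0684 j6 -1.04 jv 0.493
```

>>> move_arm(
  rows=[0.025,-0.0001,0.00356,0,0,0,3.4],
)

```text
time_s: 13.05
eef_pos: [0.5246, -0.042, 0.0685]
tool_rot: [-0.38, 0.925, -0.002, 0.001]
contact_force: [5.7, -5.4, -5.6]
gripper_width: 0.025
```

```bash
python3 -c "
from h import *
feel()"
```

```text
t 13.05 ang -132.6 yaw -135.3 r 0.0597 Ftan 7.88 Frad 0.13 z 0.0685 j6 -0.98 jv 0.497
```

>>> move_arm(
  rows=[0.025,-0.0001,0.00356,0,0,0,3.4],
)

```text
time_s: 13.18
eef_pos: [0.5228, -0.0401, 0.0685]
tool_rot: [-0.352, 0.936, -0.003, 0.001]
contact_force: [5.9, -7.6, -7.0]
gripper_width: 0.0249
```

```bash
python3 -c "
from h import *
feel()"
```

```text
t 13.18 ang -135.0 yaw -138.7 r 0.0596 Ftan 9.56 Frad 1.2 z 0.0685 j6 -0.92 jv 0.501
```

>>> move_arm(
  rows=[0.025,-0.0001,0.00356,0,0,0,3.4],
)

```text
time_s: 13.3
eef_pos: [0.521, -0.0382, 0.0685]
tool_rot: [-0.324, 0.946, -0.004, 0.001]
contact_force: [6.8, -9.7, -8.5]
gripper_width: 0.0252
```

```bash
python3 -c "
from h import *
feel()"
```

```text
t 13.3 ang -137.6 yaw -142.1 r 0.0596 Ftan 11.74 Frad 1.51 z 0.0685 j6 -0.85 jv 0.503
```

>>> move_arm(
  rows=[0.025,-0.0001,0.00356,0,0,0,3.4],
)

```text
time_s: 13.42
eef_pos: [0.5192, -0.0359, 0.0685]
tool_rot: [-0.296, 0.955, -0.005, 0.002]
contact_force: [7.2, -11.8, -9.9]
gripper_width: 0.025
```

```bash
python3 -c "
from h import *
feel()"
```

```text
t 13.43 ang -140.4 yaw -145.6 r 0.0595 Ftan 13.69 Frad 2.04 z 0.0685 j6 -0.79 jv 0.508
```

>>> move_arm(
  rows=[0.025,-0.0001,0.00356,0,0,0,3.4],
)

```text
time_s: 13.55
eef_pos: [0.5173, -0.0336, 0.0685]
tool_rot: [-0.267, 0.964, -0.005, 0.002]
contact_force: [7.7, -13.0, -9.3]
gripper_width: 0.0252
```

```bash
python3 -c "
from h import *
feel()"
```

```text
t 13.55 ang -143.3 yaw -149.0 r 0.0595 Ftan 15.03 Frad 1.58 z 0.0685 j6 -0.72 jv 0.509
```

>>> move_arm(
  rows=[0.025,-0.0001,0.00356,0,0,0,3.4],
)

```text
time_s: 13.68
eef_pos: [0.5155, -0.0309, 0.0685]
tool_rot: [-0.238, 0.971, -0.006, 0.002]
contact_force: [6.6, -12.9, -8.9]
gripper_width: 0.025
```

```bash
python3 -c "
from h import *
feel()"
```

```text
t 13.68 ang -146.4 yaw -152.4 r 0.0594 Ftan 14.35 Frad 1.66 z 0.0685 j6 -0.66 jv 0.51
```

>>> move_arm(
  rows=[0.025,-0.0001,0.00356,0,0,0,3.4],
)

```text
time_s: 13.8
eef_pos: [0.5136, -0.0279, 0.0685]
tool_rot: [-0.209, 0.978, -0.006, 0.001]
contact_force: [5.4, -14.3, -8.2]
gripper_width: 0.025
```

```bash
python3 -c "
from h import *
feel()"
```

```text
t 13.8 ang -149.8 yaw -155.8 r 0.0594 Ftan 15.08 Frad 2.51 z 0.0685 j6 -0.59 jv 0.514
```

>>> move_arm(
  rows=[0.025,-0.0001,0.00356,0,0,0,3.4],
)

```text
time_s: 13.92
eef_pos: [0.5118, -0.0246, 0.0684]
tool_rot: [-0.18, 0.984, -0.006, 0.001]
contact_force: [4.7, -13.3, -7.2]
gripper_width: 0.0253
```

```bash
python3 -c "
from h import *
feel()"
```

```text
t 13.93 ang -153.4 yaw -159.2 r 0.0594 Ftan 14.02 Frad 1.81 z 0.0684 j6 -0.53 jv 0.518
```

>>> move_arm(
  rows=[0.025,-0.0001,0.00356,0,0,0,3.4],
)

```text
time_s: 14.05
eef_pos: [0.5102, -0.0209, 0.0684]
tool_rot: [-0.151, 0.989, -0.005, 0.001]
contact_force: [4.0, -13.0, -5.4]
gripper_width: 0.025
```

```bash
python3 -c "
from h import *
feel()"
```

```text
t 14.05 ang -157.3 yaw -162.6 r 0.0595 Ftan 13.51 Frad 1.34 z 0.0684 j6 -0.46 jv 0.517
```

>>> move_arm(
  rows=[0.025,-0.0001,0.00356,0,0,0,3.4],
)

```text
time_s: 14.18
eef_pos: [0.5086, -0.0169, 0.0684]
tool_rot: [-0.122, 0.993, -0.004, 0.001]
contact_force: [3.6, -9.8, -3.8]
gripper_width: 0.0248
```

```bash
python3 -c "
from h import *
feel()"
```

```text
t 14.18 ang -161.5 yaw -166.0 r 0.0594 Ftan 10.4 Frad -0.29 z 0.0684 j6 -0.4 jv 0.521
```

>>> move_arm(
  rows=[0.025,-0.0001,0.00356,0,0,0,3.4],
)

```text
time_s: 14.3
eef_pos: [0.5073, -0.0126, 0.0683]
tool_rot: [-0.093, 0.996, -0.003, 0.001]
contact_force: [1.3, -7.7, -2.4]
gripper_width: 0.025
```

```bash
python3 -c "
from h import *
feel()"
```

```text
t 14.3 ang -165.8 yaw -169.4 r 0.0595 Ftan 7.78 Frad 0.62 z 0.0683 j6 -0.33 jv 0.523
```

>>> move_arm(
  rows=[0.025,-0.0001,0.00356,0,0,0,3.4],
)

```text
time_s: 14.42
eef_pos: [0.5064, -0.008, 0.0683]
tool_rot: [-0.063, 0.998, -0.002, 0.001]
contact_force: [0.4, -4.6, -1.1]
gripper_width: 0.0254
```

```bash
python3 -c "
from h import *
feel()"
```

```text
t 14.43 ang -170.3 yaw -172.7 r 0.0595 Ftan 4.61 Frad 0.41 z 0.0683 j6 -0.27 jv 0.523
```

```bash
python3 - <<'E'
import numpy as np
from scipy.optimize import least_squares
A=np.array([(-188.4,3.07),(-174.7,2.31),(-164,11.83),(-152.5,15.64),(-149.1,14.82),(-145.6,13.03),(-141.8,12.4),(-137.7,9.11),(-133.2,6.49),(-128.6,3.14),(-124.2,2.45),(-120.7,2.84),(-117.3,2.52)])
B=np.array([(-127.1,3.16),(-130.2,4.36),(-132.6,7.88),(-135,9.56),(-137.6,11.74),(-140.4,13.69),(-143.3,15.03),(-146.4,14.35),(-149.8,15.08),(-153.4,14.02),(-157.3,13.51),(-161.5,10.4),(-165.8,7.78),(-170.3,4.61)])
def mod(x,a,sg):
    c,mu,b,w,bl=x; f=np.radians(a-sg*bl-c)
    i=abs(f)<w; s=np.where(i,.5*(1+np.cos(np.pi*f/w)),0); dh=np.where(i,-.004*.5*np.pi/w*np.sin(np.pi*f/w)/.1,0)
    N=2+13.5*s; return N*(mu+sg*dh)/.6+b
f=least_squares(lambda x:np.r_[mod(x,A[:,0],1)-A[:,1],mod(x,B[:,0],-1)-B[:,1]],[-147,.4,.7,.4,1.4],loss='soft_l1'); print(f.x,f.cost)
print((mod(f.x,A[:,0],1)-A[:,1]).round(1),(mod(f.x,B[:,0],-1)-B[:,1]).round(1))
E
```

```text
[-150.64099166    0.57796093    0.27980932    0.53028923    0.96229601] 5.210068119066578
[-0.9  1.2 -0.7  0.2  0.2  0.4 -1.2 -0.3 -0.2  1.1  0.3 -0.6 -0.3] [ 0.6  1.2 -0.5 -0.3 -0.4 -0.3 -0.1  1.4  0.6  0.5 -1.  -0.4 -0.3  0.6]
```

>>> move_arm(
  rows=[0.025,-0.0001,-0.00356,0,0,0,-3.4,0.025,-0.0001,-0.00356,0,0,0,-3.4,0.025,-0.0001,-0.00356,0,0,0,-3.4,0.025,-0.0001,-0.00356,0,0,0,-3.4,0.025,-0.0001,-0.00356,0,0,0,-3.4,0.025,-0.0001,-0.00356,0,0,0,-3.4,0.025,-0.0001,-0.00356,0,0,0,-3.4,0.025,0,0,0,0,0,0,0.025,0,0,0,0,0,0],
)

```text
time_s: 15.55
eef_pos: [0.5112, -0.0259, 0.068]
tool_rot: [-0.27, 0.963, 0.004, -0.001]
contact_force: [-5.4, 8.5, 7.4]
gripper_width: 0.0252
```

```bash
python3 -c "
from h import *
feel()"
```

```text
t 15.55 ang -152.6 yaw -148.6 r 0.0606 Ftan -9.99 Frad 0.91 z 0.068 j6 -0.73 jv 0.002
```

>>> move_arm(
  rows=[0.025,-0.0001,-0.0024,0,0,0,-2.3,0.025,-0.0001,-0.0024,0,0,0,-2.3,0.025,0,0,0,0,0,0,0.025,0,0,0,0,0,0],
)

```text
time_s: 16.05
eef_pos: [0.5134, -0.0298, 0.0679]
tool_rot: [-0.309, 0.951, 0.004, -0.001]
contact_force: [-7.2, 8.5, 8.1]
gripper_width: 0.0248
```

```bash
python3 -c "
from h import *
feel()"
```

```text
t 16.05 ang -148.4 yaw -144.0 r 0.0606 Ftan -11.0 Frad 1.63 z 0.0679 j6 -0.81 jv 0.001
```

>>> move_arm(
  rows=[0.025,0,0,0,0,0,0,0.025,0,0,0,0,0,0,0.025,0,0.0015,0,0,0,0,0.025,0,0.0015,0,0,0,0,0.025,0,0.0015,0,0,0,0,0.027,0,0.0008,0,0,0,0,0.03,0,0,0,0,0,0,0.035,0,0,0,0,0,0,0.04,0,0,0,0,0,0,0.05,0,0,0,0,0,0,0.05,0,0,-0.01,0,0,0,0.05,0,0,-0.02,0,0,0,0.05,0,0,-0.03,0,0,0,0.05,0,0,-0.03,0,0,0,0.05,0,0,0,0,0,0],
)

```text
time_s: 17.92
eef_pos: [0.5158, -0.0294, 0.1613]
tool_rot: [-0.309, 0.951, -0.001, 0.003]
contact_force: [0.3, 0.3, -0.7]
gripper_width: 0.0499
```

```bash
python3 - <<'E'
from h import *
st();feel()
for n in ['wrist','top','side']:
    p,d,K,T=cam(n); W=cloud(d,K,T); save(n+'4.png',p)
    c=np.array([.565,.002]); r=np.hypot(W[...,0]-c[0],W[...,1]-c[1])
    k=(r<.09)&(W[...,2]>.085)&(W[...,2]<.105); q=np.nanmean(W[k],0); print(n,k.sum(),q.round(4),np.degrees(np.arctan2(q[1]-c[1],q[0]-c[0])).round(1))
E
```

```text
17.925 [ 0.5158 -0.0294  0.1613] yaw -144.03 j [-0.18  0.29 -0.23  1.05  0.   -0.81] F [ 0.28  0.28 -0.68] w 0.0499
t 17.93 ang -147.5 yaw -144.0 r 0.0584 Ftan -0.08 Frad -0.39 z 0.1613 j6 -0.81 jv 0.062
wrist 698 [ 0.5115 -0.028   0.0942] -150.7
top 0 [nan nan nan] nan
side 64 [ 0.512  -0.0302  0.0932] -148.8<stdin>:6: RuntimeWarning: Mean of empty slice
```

View pics/wrist4.png

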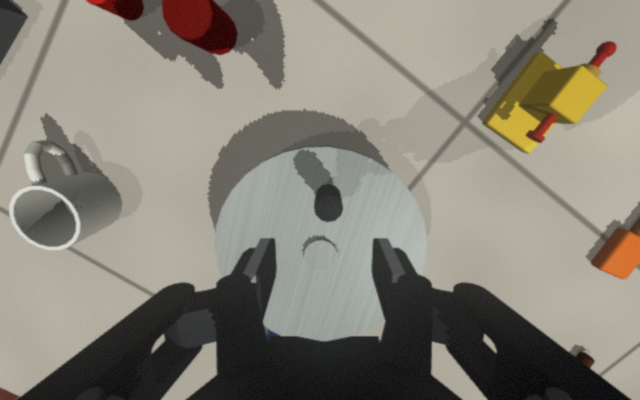

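```bash
python3 - <<'E'
from h import *
s=bot.get_state(); R=Ro.from_quat(s['tool_rot'])
plan([((.486,-.266,.15),-250.4,11)],.06)
E
```

```text
11 [0.06, 0.0147, -0.016, 0.0007, 0.0, 0.0, 9.7, 0.06, 0.0117, -0.0182, 0.0007, 0.0, 0.0, 9.6, 0.06, 0.0085, -0.02, 0.0007, 0.0, 0.0, 9.7, 0.06, 0.0051, -0.0211, 0.0007, 0.0, 0.0, 9.7, 0.06, 0.0014, -0.0216, 0.0006, 0.0, 0.0, 9.7, 0.06, -0.0022, -0.0216, 0.0007, 0.0, 0.0, 9.6, 0.06, -0.0058, -0.0209, 0.0007, 0.0, 0.0, 9.7, 0.06, -0.0093, -0.0196, 0.0007, 0.0, 0.0, 9.7, 0.06, -0.0124, -0.0178, 0.0007, 0.0, 0.0, 9.6, 0.06, -0.0152, -0.0155, 0.0007, 0.0, 0.0, 9.7, 0.06, -0.0176, -0.0127, 0.0007, 0.0, 0.0, 9.7]
```

>>> move_arm(
  rows=[0.06,0.0147,-0.016,0.0007,0,0,9.7,0.06,0.0117,-0.0182,0.0007,0,0,9.6,0.06,0.0085,-0.02,0.0007,0,0,9.7,0.06,0.0051,-0.0211,0.0007,0,0,9.7,0.06,0.0014,-0.0216,0.0006,0,0,9.7,0.06,-0.0022,-0.0216,0.0007,0,0,9.6,0.06,-0.0058,-0.0209,0.0007,0,0,9.7,0.06,-0.0093,-0.0196,0.0007,0,0,9.7,0.06,-0.0124,-0.0178,0.0007,0,0,9.6,0.06,-0.0152,-0.0155,0.0007,0,0,9.7,0.06,-0.0176,-0.0127,0.0007,0,0,9.7,0.06,0,0,0,0,0,0,0.06,0,0,0,0,0,0],
)

```text
time_s: 19.7
eef_pos: [0.4858, -0.2651, 0.1495]
tool_rot: [0.576, 0.818, 0.0, -0.001]
contact_force: [0.4, 0.5, -0.0]
gripper_width: 0.0599
```

```bash
python3 - <<'E'
from h import *
st()
p,d,K,T=cam('wrist'); W=cloud(d,K,T); save('w5.png',p)
hsv=cv2.cvtColor(p,cv2.COLOR_RGB2HSV).astype(int);H,S,V=hsv[...,0],hsv[...,1],hsv[...,2]
rd=((H<8)|(H>172))&(S>120)
for c in [(.487,-.265),(.46,-.19)]:
    mm=rd&(np.hypot(W[...,0]-c[0],W[...,1]-c[1])<.035); zt=np.nanpercentile(W[mm][:,2],90); t=mm&(W[...,2]>zt-.004)
    w=W[t][:,:2].astype(np.float32); print(mm.sum(),zt.round(4),w.mean(0),len(w),cv2.minEnclosingCircle(w))
t=None
p2,d,K,T=cam('top'); save('top5.png',p2); W=cloud(d,K,T)
c=np.array([.565,.002]); r=np.hypot(W[...,0]-c[0],W[...,1]-c[1])
k=(r<.09)&(W[...,2]>.08)&(W[...,2]<.105); q=np.nanmean(W[k],0); print(k.sum(),q.round(4),np.degrees(np.arctan2(q[1]-c[1],q[0]-c[0])).round(1))
E
```

```text
19.7 [ 0.4858 -0.2651  0.1495] yaw 109.69 j [-0.61  0.37 -0.14  1.06  0.    0.61] F [ 0.38  0.55 -0.01] w 0.0599
797 0.0446 [ 0.4870503  -0.26425692] 634 ((0.4872882664203644, -0.26459962129592896), 0.012824386358261108)
1944 0.0642 [ 0.4608067  -0.18918625] 1943 ((0.4607754647731781, -0.18935683369636536), 0.018124721944332123)
51 [ 0.5121 -0.0271  0.0952] -151.2
```

View pics/w5.png

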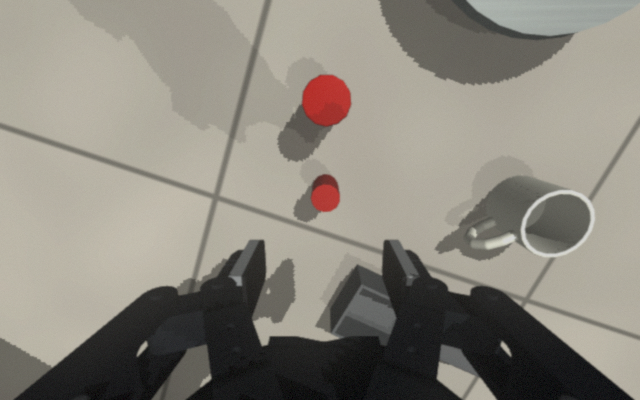

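```bash
python3 - <<'E'
from h import *
z=np.load('/tmp/top0.npz'); W=cloud(z['d'],z['K'],z['T'])
m=(W[...,2]>.02)&(np.abs(W[...,0]-.49)<.14)&(np.abs(W[...,1]+.265)<.12)
P=W[m]; e=np.array([np.cos(np.radians(19.6)),np.sin(np.radians(19.6))]); q=P[:,:2]-[.4868,-.265]; a=q@e; b=q@[-e[1],e[0]]
far=np.hypot(a,b)>.025; i=np.argsort(np.hypot(np.maximum(abs(a)-.055,0),b))[:0]
dd=np.hypot(np.maximum(abs(a)-.055,0),np.maximum(abs(b)-.012,0))[far]; j=np.argsort(dd)[:5]; print(dd[j],P[far][j])
plan([((.4868,-.265,.06),-250.4+360,3),((.4868,-.265,.018),109.6,3)],.06)
E
```

```text
[0.04999934 0.05107005 0.05118858 0.05119452 0.0519514 ] [[ 0.46173468 -0.20811266  0.06059507]
 [ 0.45883611 -0.20800823  0.06108088]
 [ 0.46725714 -0.20488382  0.06287211]
 [ 0.46971441 -0.20400252  0.06778789]
 [ 0.46447853 -0.2050635   0.06180831]]
6 [0.06, -0.0001, 0.0002, 0.03, 0.0, -0.1, 0.0, 0.06, 0.0, 0.0002, 0.03, 0.0, 0.0, 0.1, 0.06, -0.0001, 0.0003, 0.03, 0.0, 0.0, 0.0, 0.06, 0.0, 0.0, 0.014, 0.0, 0.0, 0.0, 0.06, 0.0001, 0.0, 0.014, 0.0, 0.0, 0.0, 0.06, 0.0, 0.0, 0.014, 0.0, 0.0, 0.0]
```

>>> move_arm(
  rows=[0.06,0,0.0002,0.03,0,0,0,0.06,0,0.0002,0.03,0,0,0,0.06,0,0.0003,0.03,0,0,0,0.06,0,0,0.014,0,0,0,0.06,0,0,0.014,0,0,0,0.06,0,0,0.0135,0,0,0,0.04,0,0,0,0,0,0,0.03,0,0,0,0,0,0,0.024,0,0,0,0,0,0,0.024,0,0,0,0,0,0,0.024,0,0,0,0,0,0],
)

```text
time_s: 21.18
eef_pos: [0.4877, -0.2663, 0.0198]
tool_rot: [0.577, 0.817, 0.0, 0.001]
contact_force: [-0.6, 0.7, 5.2]
gripper_width: 0.0247
```

```bash
python3 - <<'E'
from h import *
st(); p,d,K,T=cam('wrist'); save('w6.png',p)
E
```

```text
21.175 [ 0.4877 -0.2663  0.0198] yaw 109.57 j [-0.61  0.49 -0.32  0.75  0.    0.62] F [-0.63  0.75  5.19] w 0.0247
```

View pics/w6.png

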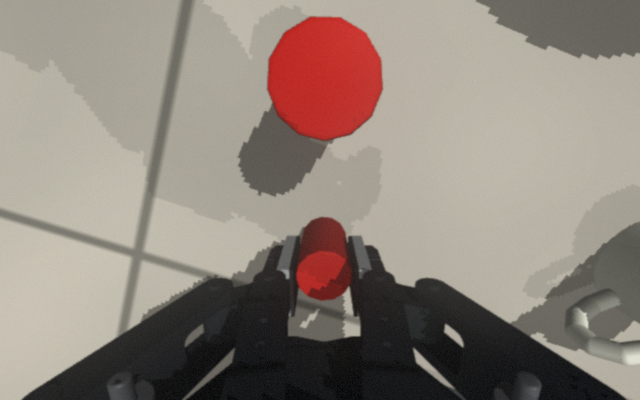

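>>> move_arm(
  rows=[0.018,0,0,0,0,0,0,0.018,0,0,0,0,0,0,0.018,0,0,-0.01,0,0,0,0.018,0,0,-0.03,0,0,0,0.018,0,0,-0.05,0,0,0,0.018,0,0,-0.05,0,0,0,0.018,0,0,0,0,0,0,0.018,0,0,0,0,0,0],
)

```text
time_s: 22.22
eef_pos: [0.4867, -0.2655, 0.1585]
tool_rot: [0.577, 0.817, 0.0, -0.0]
contact_force: [0.4, -0.4, -1.6]
gripper_width: 0.0246
```

```bash
python3 - <<'E'
from h import *
st(); p,d,K,T=cam('wrist'); save('w7.png',p)
p,d,K,T=cam('side'); W=cloud(d,K,T); save('s7.png',p); cv2.imwrite('pics/s7c.png',cv2.resize(p[150:330,280:460,::-1],None,fx=3.3,fy=3.3))
hsv=cv2.cvtColor(p,cv2.COLOR_RGB2HSV).astype(int);H,S,V=hsv[...,0],hsv[...,1],hsv[...,2]
rd=((H<8)|(H>172))&(S>120)&(np.hypot(W[...,0]-.487,W[...,1]+.265)<.035); w=W[rd]; print(rd.sum(),np.nanpercentile(w,[2,50,98],axis=0).round(4))
E
```

```text
22.225 [ 0.4867 -0.2655  0.1585] yaw 109.57 j [-0.61  0.37 -0.12  1.08  0.    0.62] F [ 0.36 -0.39 -1.6 ] w 0.0246
193 [[ 0.4741 -0.2797  0.1414]
 [ 0.4867 -0.2743  0.1689]
 [ 0.4996 -0.2574  0.1954]]
```

View pics/s7c.png

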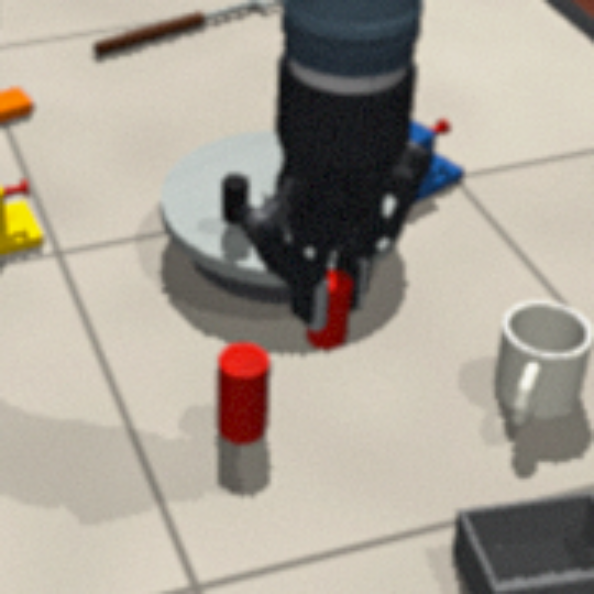

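```bash
python3 - <<'E'
from h import *
plan([((.6336,.0271,.15),200.1,12),((.6336,.0271,.15),200.1,1),((.6336,.0271,.09),200.1,4)],.018)
E
```

```text
17 [0.018, 0.0188, 0.0198, 0.0006, -0.1, -0.2, -7.5, 0.018, 0.0161, 0.022, 0.0006, 0.0, 0.0, -7.6, 0.018, 0.013, 0.024, 0.0006, 0.0, 0.0, -7.5, 0.018, 0.0098, 0.0254, 0.0006, 0.0, 0.0, -7.6, 0.018, 0.0063, 0.0266, 0.0006, 0.0, 0.0, -7.5, 0.018, 0.0028, 0.0271, 0.0006, 0.0, 0.0, -7.6, 0.018, -0.0008, 0.0273, 0.0006, 0.0, 0.0, -7.5, 0.018, -0.0044, 0.0269, 0.0006, 0.0, 0.0, -7.6, 0.018, -0.0079, 0.0261, 0.0006, 0.0, 0.0, -7.5, 0.018, -0.0112, 0.0249, 0.0006, 0.0, 0.0, -7.5, 0.018, -0.0144, 0.0231, 0.0006, 0.0, 0.0, -7.6, 0.018, -0.0173, 0.0211, 0.0005, 0.0, 0.0, -7.5, 0.018, 0.0, 0.0, 0.0, 0.0, 0.0, 0.0, 0.018, 0.0, 0.0, 0.015, 0.0, 0.0, 0.0, 0.018, 0.0, 0.0, 0.015, 0.0, 0.0, 0.0, 0.018, 0.0, 0.0, 0.015, 0.0, 0.0, 0.0, 0.018, 0.0, 0.0, 0.015, 0.0, 0.0, 0.0]
```

>>> move_arm(
  rows=[0.018,0.0188,0.0198,0.0006,-0.1,-0.1,-7.5,0.018,0.0161,0.022,0.0006,0,0,-7.6,0.018,0.013,0.024,0.0006,0,0,-7.5,0.018,0.0098,0.0254,0.0006,0,0,-7.6,0.018,0.0063,0.0266,0.0006,0,0,-7.5,0.018,0.0028,0.0271,0.0006,0,0,-7.6,0.018,-0.0008,0.0273,0.0006,0,0,-7.5,0.018,-0.0044,0.0269,0.0006,0,0,-7.6,0.018,-0.0079,0.0261,0.0006,0,0,-7.5,0.018,-0.0112,0.0249,0.0006,0,0,-7.5,0.018,-0.0144,0.0231,0.0006,0,0,-7.6,0.018,-0.0173,0.0211,0.0005,0,0,-7.5,0.018,0,0,0,0,0,0,0.018,0,0,0.015,0,0,0,0.018,0,0,0.015,0,0,0,0.018,0,0,0.015,0,0,0,0.018,0,0,0.01,0,0,0,0.018,0,0,0,0,0,0,0.018,0,0,0,0,0,0],
)

```text
time_s: 24.7
eef_pos: [0.6354, 0.0261, 0.0974]
tool_rot: [-0.174, 0.985, -0.001, 0.002]
contact_force: [0.5, -0.1, 0.3]
gripper_width: 0.0247
```

```bash
python3 - <<'E'
from h import *
st(); print(Ro.from_quat(bot.get_state()['tool_rot']).as_matrix()[:,2].round(4))
p,d,K,T=cam('side'); W=cloud(d,K,T); save('s8.png',p); cv2.imwrite('pics/s8c.png',cv2.resize(p[130:250,320:480,::-1],None,fx=4,fy=4,interpolation=cv2.INTER_CUBIC))
hsv=cv2.cvtColor(p,cv2.COLOR_RGB2HSV).astype(int);H,S,V=hsv[...,0],hsv[...,1],hsv[...,2]
rd=((H<8)|(H>172))&(S>120)&(np.hypot(W[...,0]-.6336,W[...,1]-.0271)<.022); w=W[rd]; print(rd.sum(),np.nanpercentile(w,[2,50,98],axis=0).round(4))
E
```

```text
24.7 [0.6354 0.0261 0.0974] yaw -159.93 j [-0.06  0.56  0.02  1.03 -0.   -0.41] F [ 0.45 -0.12  0.26] w 0.0247
[ 3.2e-03 -9.0e-04 -1.0e+00]
103 [[0.6226 0.0131 0.0823]
 [0.6273 0.0213 0.1075]
 [0.6383 0.0399 0.1245]]
```

View pics/s8c.png

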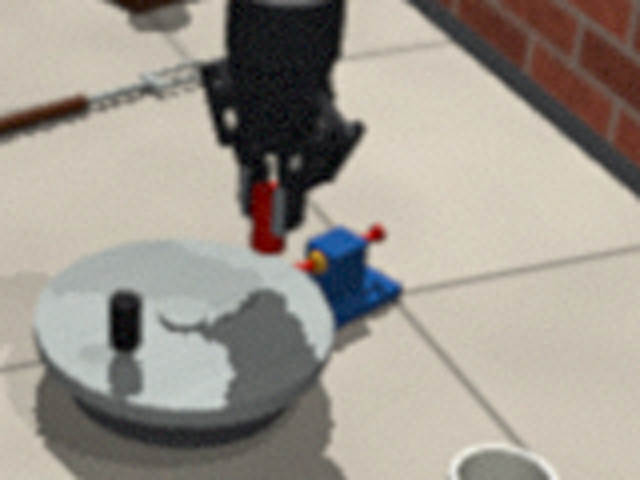

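>>> move_arm(
  rows=[0.018,0,0,0.01,0,0,0,0.018,0,0,0.009,0,0,0,0.018,0,0,0.005,0,0,0,0.018,0,0,0,0,0,0,0.018,0,0,0,0,0,0],
)

```text
time_s: 25.38
eef_pos: [0.6352, 0.0262, 0.0731]
tool_rot: [-0.174, 0.985, -0.001, 0.001]
contact_force: [-0.4, -0.0, 0.1]
gripper_width: 0.0244
```

>>> move_arm(
  rows=[0.018,0,0,0.001,0,0,0,0.018,0,0,0.001,0,0,0,0.018,0,0,0,0,0,0],
)

```text
time_s: 25.75
eef_pos: [0.635, 0.0261, 0.071]
tool_rot: [-0.174, 0.985, -0.001, 0.001]
contact_force: [0.8, -0.4, -1.1]
gripper_width: 0.0242
```

>>> move_arm(
  rows=[0.018,0,0,0.0005,0,0,0,0.018,0,0,0.0005,0,0,0,0.018,0,0,0,0,0,0],
)

```text
time_s: 26.12
eef_pos: [0.635, 0.0262, 0.07]
tool_rot: [-0.174, 0.985, -0.001, 0.001]
contact_force: [-0.1, 0.6, -0.2]
gripper_width: 0.0247
```

>>> move_arm(
  rows=[0.018,0,0,0.0005,0,0,0,0.018,0,0,0,0,0,0],
)

```text
time_s: 26.38
eef_pos: [0.6351, 0.0262, 0.0699]
tool_rot: [-0.174, 0.985, -0.001, 0.001]
contact_force: [-1.1, -0.7, 3.2]
gripper_width: 0.0242
```

>>> move_arm(
  rows=[0.024,0,0,0,0,0,0,0.025,0,0,0,0,0,0,0.026,0,0,0,0,0,0,0.028,0,0,0,0,0,0,0.03,0,0,0,0,0,0,0.034,0,0,0,0,0,0,0.04,0,0,0,0,0,0,0.046,0,0,0,0,0,0,0.05,0,0,0,0,0,0],
)

```text
time_s: 27.5
eef_pos: [0.6351, 0.0261, 0.0695]
tool_rot: [-0.174, 0.985, -0.001, 0.001]
contact_force: [0.3, 0.2, -0.1]
gripper_width: 0.05
```

```bash
python3 - <<'E'
from h import *
st(); p,d,K,T=cam('wrist'); save('w9.png',p)
E
```

```text
27.5 [0.6351 0.0261 0.0695] yaw -159.93 j [-0.06  0.58 -0.02  0.97 -0.   -0.41] F [ 0.27  0.21 -0.09] w 0.05
```

View pics/w9.png

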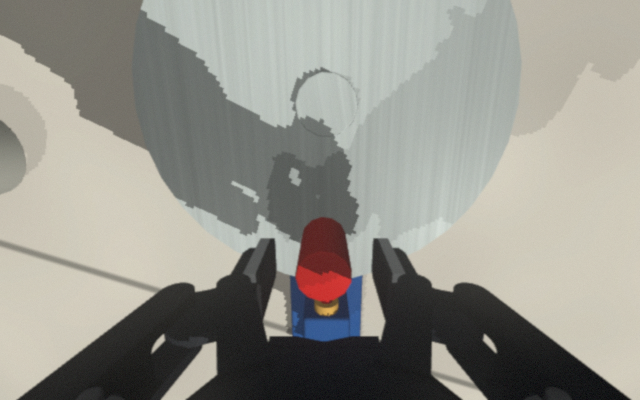

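>>> move_arm(
  rows=[0.05,0,0,-0.01,0,0,0,0.05,0,0,-0.02,0,0,0,0.05,0,0,-0.03,0,0,0,0.05,0,0,-0.04,0,0,0,0.05,0,0,-0.04,0,0,0,0.05,0.03,0,0,0,0,0,0.05,0.04,0,0,0,0,0,0.05,0.04,0,0,0,0,0,0.05,0.03,0,0,0,0,0,0.05,0,0,0,0,0,0,0.05,0,0,0,0,0,0],
)

```text
time_s: 28.92
eef_pos: [0.5042, -0.0218, 0.21]
tool_rot: [-0.174, 0.985, -0.001, 0.002]
contact_force: [-0.3, -0.1, -0.6]
gripper_width: 0.0501
```

```bash
python3 - <<'E'
from h import *
st(); c=np.array([.565,.002])
for n in ['top','side']:
    p,d,K,T=cam(n); W=cloud(d,K,T); save(n+'9.png',p)
    hsv=cv2.cvtColor(p,cv2.COLOR_RGB2HSV).astype(int);H,S,V=hsv[...,0],hsv[...,1],hsv[...,2]
    r=np.hypot(W[...,0]-c[0],W[...,1]-c[1]); rd=((H<8)|(H>172))&(S>120)
    m=rd&(np.hypot(W[...,0]-.635,W[...,1]-.026)<.03)&(W[...,2]>.058); t=m&(W[...,2]>.088)
    print(n,m.sum(),np.nanpercentile(W[m],[2,98],axis=0).round(4).tolist(),'top',np.nanmean(W[t],0).round(4))
    k=(r<.09)&(V<80)&(W[...,2]>.06)&(W[...,2]<.105); q=np.nanmean(W[k],0); print('knob',k.sum(),q.round(4),np.degrees(np.arctan2(q[1]-c[1],q[0]-c[0])).round(1))
    for nm,cc in [('tail',(.74,.066))]:
        mm=rd&(np.hypot(W[...,0]-cc[0],W[...,1]-cc[1])<.04)&(W[...,2]<.058); print('tail',mm.sum(),np.nanmean(W[mm],0).round(4), 'out', (np.hypot(*(np.nanmean(W[mm],0)[:2]-c))).round(4))
    z=np.load(f'/tmp/{n}0.npz'); dd=cv2.absdiff(z['p'],p).max(2)
    cv2.imwrite(f'pics/{n}9c.png',cv2.resize((p[60:300,180:460] if n=='top' else p[140:340,220:500])[:,:,::-1],None,fx=2.5,fy=2.5,interpolation=cv2.INTER_CUBIC))
E
```

```text
28.925 [ 0.5042 -0.0218  0.21  ] yaw -159.93 j [-0.17  0.24 -0.17  1.16 -0.   -0.52] F [-0.35 -0.06 -0.63] w 0.0501
top 0 [nan, nan, nan] top [nan nan nan]
knob 0 [nan nan nan] nan
tail 0 [nan nan nan] out nan
side 119 [[0.6225, 0.0128, 0.059], [0.6439, 0.0365, 0.0964]] top [0.6336 0.0232 0.0937]
knob 97 [ 0.5104 -0.0337  0.0829] -146.8
tail 11 [0.7388 0.0645 0.0469] out 0.1847
  return np.nanmean(a, axis, out=out, keepdims=keepdims)
<stdin>:8: RuntimeWarning: Mean of empty slice
<stdin>:9: RuntimeWarning: Mean of empty slice
<stdin>:11: RuntimeWarning: Mean of empty slice
```

View pics/side9c.png

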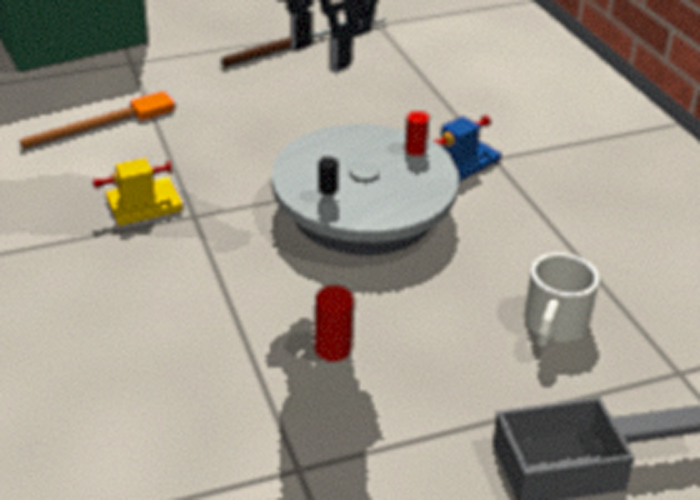

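View pics/top9c.png

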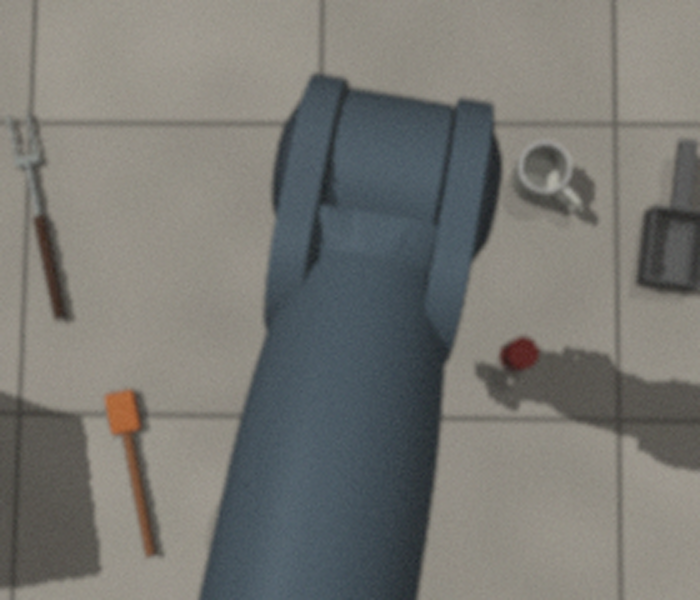

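>>> move_arm(
  rows=[0.05,0,0.04,0,0,0,0,0.05,0,0.05,0,0,0,0,0.05,0,0.05,0,0,0,0,0.05,0,0.05,0,0,0,0,0.05,0,0.04,0,0,0,0,0.05,0,0,0,0,0,0,0.05,0,0,0,0,0,0],
)

```text
time_s: 29.9
eef_pos: [0.4249, 0.1943, 0.2088]
tool_rot: [-0.175, 0.985, -0.001, 0.001]
contact_force: [-0.6, -0.1, 0.1]
gripper_width: 0.0504
```

```bash
python3 - <<'E' 2>/dev/null
from h import *
st(); c=np.array([.565,.002])
for n in ['top','side']:
  for im in ('start','now'):
    if im=='start': z=np.load(f'/tmp/{n}0.npz'); p,d,K,T=[z[k] for k in 'pdKT']
    else: p,d,K,T=cam(n); save(n+'10.png',p)
    W=cloud(d,K,T)
    hsv=cv2.cvtColor(p,cv2.COLOR_RGB2HSV).astype(int);H,S,V=hsv[...,0],hsv[...,1],hsv[...,2]
    r=np.hypot(W[...,0]-c[0],W[...,1]-c[1]); rd=((H<8)|(H>172))&(S>120)
    m=rd&(np.hypot(W[...,0]-.635,W[...,1]-.026)<.03)&(W[...,2]>.058); t=m&(W[...,2]>.088)
    print(n,im,m.sum(),'top',np.nanmean(W[t],0).round(4))
    k=(r<.09)&~rd&(W[...,2]>.085)&(W[...,2]<.105); q=np.nanmean(W[k],0); print('knob',k.sum(),q.round(4),np.degrees(np.arctan2(q[1]-c[1],q[0]-c[0])).round(1))
    g=np.radians(20.1); s=(W[...,0]-c[0])*np.cos(g)+(W[...,1]-c[1])*np.sin(g)
    mm=rd&(s>.155)&(s<.22)&(np.hypot(W[...,0]-.74,W[...,1]-.066)<.05); print('tail',mm.sum(),np.nanmean(s[mm]).round(4),np.nanmax(s[mm]).round(4))
E
```

```text
29.9 [0.4249 0.1943 0.2088] yaw -159.89 j [ 0.29  0.17 -0.26  1.14 -0.   -0.06] F [-0.6  -0.1   0.09] w 0.0504
top start 0 top [nan nan nan]
knob 51 [0.6164 0.0311 0.0952] 29.5
tail 10 0.1787 0.185
top now 56 top [0.6335 0.0263 0.0945]
knob 60 [ 0.5375 -0.0164  0.095 ] -146.3
tail 11 0.1801 0.1882
side start 3 top [nan nan nan]
knob 52 [0.6164 0.0287 0.0932] 27.5
tail 10 0.1824 0.1879
side now 120 top [0.6334 0.0233 0.0936]
knob 68 [ 0.523  -0.0249  0.0935] -147.4
tail 11 0.1847 0.1875
```

```bash
python3 - <<'E' 2>/dev/null
from h import *
c=np.array([.565,.002])
for n in ['top','side']:
    p,d,K,T=cam(n); W=cloud(d,K,T)
    k=(np.hypot(W[...,0]-.513,W[...,1]+.028)<.03)&(W[...,2]>.085)&(W[...,2]<.105); q=np.nanmean(W[k],0); print(n,k.sum(),q.round(4),np.degrees(np.arctan2(q[1]-c[1],q[0]-c[0])).round(1))
    z=np.load(f'/tmp/{n}0.npz')
    for th in ['cup','fork','scoop','brush']:
        r=eyes.masks_of(th,n)
        if r: 
            a=r[0]; m=a['region']; D=cv2.absdiff(z['p'],p).max(2)[m]; print(th,round(a['score'],2),np.round(a['at']),'diff',np.median(D))
E
```

```text
top 49 [ 0.5125 -0.0271  0.0953] -151.0
cup 0.67 [133. 402.] diff 11.0
fork 0.5 [126. 193.] diff 8.0
scoop 0.92 [153. 450.] diff 9.0
brush 0.89 [243. 230.] diff 7.0
side 64 [ 0.5118 -0.0304  0.0935] -148.7
cup 0.66 [260. 446.] diff 5.0
scoop 0.71 [315. 449.] diff 4.0
brush 0.82 [185. 269.] diff 6.0
```

```bash
python3 -c "
from h import *
print(bot.job_done()); st()"
```

```text
the job is handed in; nothing more can be done
None
the job is handed in; nothing more can be done
```

The job is handed in, at about 30 s of the 72 s allowed. By my last checks the crest is on the pointer and the small red marker stands on the disc next to it. No verdict was reported.

- **Finding the crest:** I caged the knob loosely and turned the disc at about 13 s per turn. It went counterclockwise over the hump, back clockwise, then counterclockwise again to stop. Drag at the knob rose from about 2.5 N to a peak of about 15 N. A joint fit of the first two sweeps puts the crest at a knob angle of about -150.6°.
- **Stopping:** The disc stopped at about -149.5° by the arm. I backed off the load before opening the fingers. The top camera read -151.2° before the marker was placed and -151.0° after; the side camera read -148.8° and -148.7°. So placing the marker did not shift the disc.
- **Marker:** It stands upright with its middle about 26 mm inward of the pointer's tip, set down at about 3 N. The fingers are clear of it.
- **Other things:** The cup, scoop and brush look unmoved against the starting pictures in both views. The fork was checked only from the top, as the network did not find it in the side view.
- **Disagreements:**
  - The two cameras differ by about 2° on the knob angle, well inside the 10° allowance.
  - The pointer's tail appears only 1.5 to 2.5 mm farther out instead of about 4 mm. That is close to the limit of what the cameras can resolve, so I trusted the force fit.
  - The fit also gave a wider hump (0.53 rad) and higher friction (0.58) than stated, probably because of arm lag and flex.

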